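# Seat an amplifier's cover plate on its locating pins and bolt it

### The arm

A 7-joint arm with a two-finger parallel gripper is mounted at the origin on the work surface. World frame = base frame: x ahead of the robot, y to its left, z up, the work surface at z = 0. Lengths are in m, angles in rad, forces in N, time in s.
With the tool pointing down it reaches from about 0.425 to 0.925 m from the base axis. Payload 6.8 kg.
Tool frame: the origin (TCP) lies on the mounting face of the last link; the fingertips stand 173 mm ahead of it and the grasp point (between the pads) lies 155 mm ahead of it; z points along the fingers, y is the direction in which the jaws open and shut (so a half turn about z gives the same grasp; the last joint's range is limited). The gripper opens to 85 mm and grips with 20 to 120 N. Pads are 22 mm wide; open, the fingers measure 114 mm over their backs; the gripper's body (76 mm by 85 mm) begins 54 mm behind the grasp point. The pads swing forward as they close: fully open they stand 13 mm farther back than shut.
Start: joints at [-1.33, 0.477, 0.022, 1.555, -0.011, 1.109, -0.083], TCP at [0.231, 0.634, 0.405] pointing down, gripper open.
Joint ranges: [-2.96, 2.96], [-0.34, 2.1], [-1.41, 1.46], [0.24, 2.44], [-1.37, 4.51], [0.17, 1.92], [-2.96, 2.96]. Speed limits (rad/s): [2.39, 2.39, 3.14, 3.14, 3.14, 3.14, 3.14].

### API

Orientations are given as a unit quaternion [w, x, y, z].
In Python, from station import sensors, read_camera, bot gives the robot as it stands. The module is installed in compiled form; this text tells all that it offers.
- The arm moves only by the tool play_rows, never from a script. Its argument "commands" is a list of rows, each a list of 4 numbers: the shift along the tool's x, y, z in m, then the turn about the tool's z in degrees. A call has 1 to 20 rows; each row shifts and turns the commanded pose from where the row before left it, along the tool's axes as they then stand; what a row does not reach is not made up. A row lasts 1/10 s, in which the tool goes at most 50 mm and 8.59 degrees, less where a joint would pass 70% of its speed; a pose out of reach is approached as far as the arm can. A call with a gripper value outside its range is refused whole. "claw" is the finger opening in m, from 0 to 0.0854, set as the call begins (left out, the last holds). The fingers move at their own pace and stop on an object; "force" is the grip in N (left out, the last holds). Time passes only in rows, so rows that do not move let the fingers close. It gives the time, the measured TCP pose, the force and the opening at its end, in the units of the state.
- sensors.get_obs(): the state, without advancing time (a new reading comes with each control period).
- read_camera(name): name is "scene" or "side" or "wrist"; returns a dict with "frame" (384x512x3 uint8, blue, green, red), "depth" (384x512 float32, m along the optical axis (not along the pixel's ray), 0 where there is no reading), "fx", "fy", "cx", "cy" (pixels), "rvec" (rotation vector, rad) and "tvec" (3), from world to camera coordinates, as OpenCV has them; the wrist camera has in their place "T_tool_cam" (4x4, takes a point from camera to tool coordinates, whose origin is the TCP and whose axes are the flange's). Camera axes: x right, y down, z forward; pixel columns grow to the right and rows downward; lengths in m; the calibration is good to about 2 mm. A picture is of the moment at which its call begins: read the wrist's pose just before it.
- bot.hand_in(): hands the job in, once; it reports no verdict.
The state is a dict: "t": time; "q": joint angles; "joint_vel": joint speeds; "joint_torque": joint torques, N m; "eef_pos": TCP position; "tool_rot": TCP orientation; "contact_force": force on the tool from outside, world axes, zero at the start; "torque": the same for the moment, N m; "gripper_width": opening from 0.0 (shut) to 1.0 (fully open).
Only numpy, scipy, OpenCV 4.12 (cv2) and the standard library are available. Lean on these libraries where they do the work, as an engineer would, in place of code of your own. Each camera call takes 0.05 s, during which the arm holds its last target.

### The job

Put the blue cover plate back on the silver amplifier: lay it on the dark seat on the amplifier's top, slide it gently against the black fence and along it until its four holes drop over the brass pins and it lies fully down. Then push the red-knobbed bolt all the way home over the plate's edge, let go, and leave everything else where it is. Never press or bump the plate hard on the amplifier: 4 kg of force at the very most.

Things in the scene. Friction and masses are not known exactly. Their poses are not given: they have to be found in the camera images.
- plate: Loose blue cover plate, 120 (its x) x 160 (its y) x 8 mm thick, about 0.5 kg (0.42 to 0.6), lying flat. Origin: centre of its underside; z up. On its top at the centre stands a round black knob, 24 mm diameter, 42 mm high (8 to 50 mm above the underside), to hold it by. Four through holes, 12.4 mm diameter, at x = +-36 mm, y = +-46 mm; either way round fits.
- amp: Silver amplifier, fixed, 300 (its x) x 400 (its y) mm, 90 mm high; origin: centre of its underside, z up, x points away from the robot. On its top a dark steel seat pad, 150 x 190 mm, 8 mm thick, carries a fence and four pins. The pad is firmly clamped, but its centre lies up to 9 mm off the amplifier's centre in x and up to 12 mm in y, differently each time; it is never turned.
- amp_seat (a point): Point over the amplifier's centre, at the height of the pad's top (98 mm above the underside): nominal place of the plate's origin; the true one is up to 9 mm off in x and 12 mm in y. Laid on the pin tips the plate stays level, 5 mm too high, while within 20 mm (x) and 30 mm (y) of its true place. Sliding it under its own weight takes about 2 to 7 N. Seated, the pins stop it within 1.2 mm.
- amp_pin (a point): Nominal place (off like the pad, up to 9 mm in x and 12 mm in y) of the foot, on the pad's top, of the pin at +x +y. Four brass pins, 10 mm diameter, 5 mm high with bevelled tips, stand at +-36 mm in x and +-46 mm in y of the pad's centre.
- amp_fence (a point): Nominal place (off like the pad, up to 9 mm in x and 12 mm in y) of the middle of the black fence's face, at pad height. The fence runs along y at the pad's +x edge: 170 mm long, 18 mm high above the pad, 12 mm thick. Its face is 60.5 mm from the pad's centre: a plate that touches it is within 0.5 mm of its true place in x.
- bolt (a joint): Sliding steel bolt on the amplifier's top at the pad's -y end, 24 mm wide; value in m: 0 is drawn back (start), 0.04 is fully home, its tip moved 40 mm along the amplifier's +y over the plate's edge. Takes about 3 N. Its underside is 10 mm above the pad's top, so it passes over a seated plate and runs against an unseated one.
- bolt_knob (a point): Middle of the grip of the bolt's upright red knob: 16 mm diameter, 37 mm high; this point is 18 mm above the flat of the bolt (the bolt and its two rails end below that) and 19 mm below the knob's top. It moves with the bolt; drawn back it lies 150 mm to the -y side of the amplifier's centre.
- jar: Small amber screw jar, 36 mm diameter, 45 mm high, on the amplifier's top; origin: underside centre. Bystander.
- driver: Green screwdriver, 200 mm, lying on the bench. Bystander.
- plug_red: Red plug, 50 x 22 x 22 mm, on the bench. Bystander.
- plug_black: Black plug, 50 x 22 x 22 mm, on the bench. Bystander.
- meter: Orange hand meter, 170 x 85 x 37 mm, on the bench. Bystander.
- mug: White mug, 80 mm diameter, 95 mm high. Bystander.
- spray: White spray can, 56 mm diameter, 170 mm high. Bystander.

How it is judged:
By the outcome, as a careful person would: the job done as asked, in the order asked, and still so for the second after the job is handed in, with the robot touching nothing.
It also fails if it takes over 61 s, if anything falls off the work surface, if the arm or the gripper's body presses on something with over 40 N, if the wrist force passes 120 N, or if a joint passes its speed limit or range.

## Working session

There is one attempt and no reset: what is moved stays moved. The work goes in short steps, Python scripts to look and compute and a tool call to move; the robot and the scene stay as the last step left them, time stands still between calls to the robot, and variables do not carry over. Pictures are saved under pics/ and viewed, and the job is handed in when it is done.

Besides the shell and the picture viewer there is one more tool, called after "Call:" as name(argument=value, ...) on one line, values as JSON. play_rows: Moves the arm, as the interface text tells. Its arguments: {"type":"object","properties":{"commands":{"type":"array"},"claw":{"type":"number"},"force":{"type":"number"}},"required":["commands"]}

```bash
mkdir -p pics
cat > h.py <<'E'
import numpy as np, cv2
from scipy.spatial.transform import Rotation as R
from station import sensors, read_camera, bot
def pose(o=None):
    o=o or sensors.get_obs(); q=o['tool_rot']; T=np.eye(4)
    T[:3,:3]=R.from_quat([q[1],q[2],q[3],q[0]]).as_matrix(); T[:3,3]=o['eef_pos']; return T
def cam(name):
    T=pose(); c=read_camera(name)
    if name=='wrist': W=T@np.array(c['T_tool_cam'])
    else:
        M=np.eye(4); M[:3,:3]=cv2.Rodrigues(np.array(c['rvec'],float))[0]; M[:3,3]=np.ravel(c['tvec']); W=np.linalg.inv(M)
    d=c['depth']; v,u=np.mgrid[:d.shape[0],:d.shape[1]]
    P=np.stack([(u-c['cx'])/c['fx']*d,(v-c['cy'])/c['fy']*d,d],-1)
    Pw=P@W[:3,:3].T+W[:3,3]; Pw[d==0]=np.nan
    return c['frame'],Pw,W,c
E
python3 - <<'E'
from h import *
o=sensors.get_obs()
for k,v in o.items(): print(k,np.round(v,4))
for n in ['scene','side','wrist']:
    f,P,W,c=cam(n); cv2.imwrite(f'pics/{n}0.png',f); np.save(f'{n}0.npy',P); print(n,W.round(3).tolist(),c['fx'],c['cx'])
E
```

```text
t 0.0
q [-1.3301  0.4778  0.0223  1.5564 -0.0115  1.1093 -0.0831]
joint_vel [ 0.0006  0.0004 -0.0013 -0.0014 -0.     -0.0018  0.0009]
joint_torque [-1.90000e-03 -5.96444e+01  1.60720e+00 -2.81204e+01  1.24000e-02
  9.30000e-03 -0.00000e+00]
eef_pos [0.2306 0.6341 0.4037]
tool_rot [-1.000e-04  1.735e-01  9.848e-01 -9.000e-04]
contact_force [ 0.6654 -0.4211  0.5438]
torque [-0.0362 -0.0097 -0.0128]
gripper_width 0.9984
scene [[0.056, 0.802, -0.595, 1.293], [0.998, -0.035, 0.047, -0.044], [0.016, -0.597, -0.802, 1.158], [0.0, 0.0, 0.0, 1.0]] 356.3134350044543 259.1046455188056
side [[0.957, -0.177, 0.229, 0.263], [-0.29, -0.58, 0.762, -0.868], [-0.002, -0.795, -0.606, 0.792], [0.0, 0.0, 0.0, 1.0]] 377.42911749190756 257.52975299638075
wrist [[0.341, 0.907, 0.248, 0.168], [0.94, -0.329, -0.092, 0.657], [-0.002, 0.265, -0.964, 0.374], [0.0, 0.0, 0.0, 1.0]] 346.28840843293904 249.50940178480673
```

View pics/scene0.png

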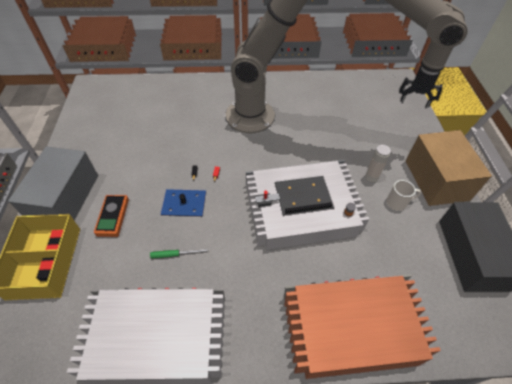

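View pics/side0.png

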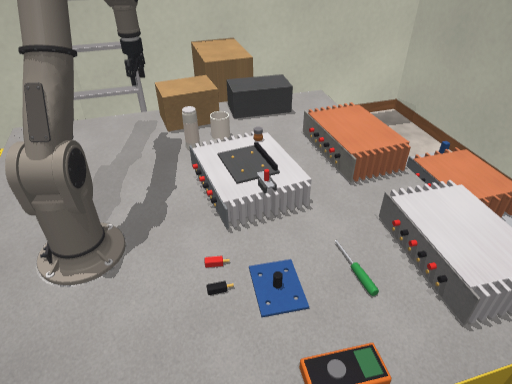

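View pics/wrist0.png

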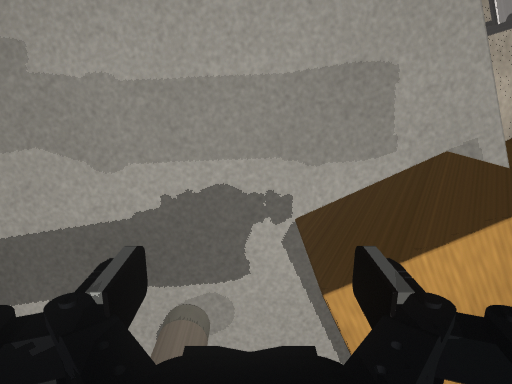

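The plate is at scene (184,203) with its knob at (183,199). The pad with the brass pins is at scene (304,195), and the red bolt knob is at (266,195). Next I'll measure these.

```bash
cat > m.py <<'E'
from h import *
for n in ['scene','side']:
    f=cv2.imread(f'pics/{n}0.png').astype(int); P=np.load(f'{n}0.npy'); b,g,r=f[...,0],f[...,1],f[...,2]; z=P[...,2]
    roi=(P[...,0]>.3)&(P[...,0]<.95)&(P[...,1]>-.55)&(P[...,1]<.35)
    m=(b>r+40)&(b>g+20)&roi&(z<.03)
    q=P[m]; rc=cv2.minAreaRect(q[:,:2].astype(np.float32)); print(n,'plate',rc,np.median(q[:,2]),len(q))
    box=cv2.boxPoints(rc); print(box.round(3).tolist())
    k=(np.linalg.norm(P[...,:2]-np.array(rc[0]),axis=-1)<.045)&(z>.03)&(z<.08)
    print(' knob',P[k].mean(0).round(4),P[k].min(0).round(4),P[k].max(0).round(4),k.sum(), 'top', P[k&(z>.045)].mean(0))
    # amp top
    a=roi&(z>.08)&(z<.096)&(r>110); 
    lab,num=None,None
    nn,l,s,c=cv2.connectedComponentsWithStats(a.astype(np.uint8)); i=1+np.argmax(s[1:,4])
    q=P[l==i]; print(' amp',cv2.minAreaRect(q[:,:2].astype(np.float32)),np.median(q[:,2]),len(q))
    d=roi&(z>.09)&(z<.106)&(f.max(-1)<85)
    nn,l,s,c=cv2.connectedComponentsWithStats(d.astype(np.uint8)); i=1+np.argmax(s[1:,4])
    q=P[l==i]; print(' pad',cv2.minAreaRect(q[:,:2].astype(np.float32)),np.median(q[:,2]),len(q))
    e=roi&(z>.1)&(z<.16)&(r>120)&(g<70)
    q=P[e]; print(' red',q.mean(0).round(4),q.min(0).round(4),q.max(0).round(4),len(q))
    p=roi&(z>.09)&(z<.12)&(r>b+40)&(r<g*1.6)
    nn,l,s,c=cv2.connectedComponentsWithStats(p.astype(np.uint8))
    for i in range(1,nn): print('  pin',s[i,4],c[i].round(1),np.nanmean(P[l==i],0).round(4))
E
python3 m.py
```

```text
scene plate ((0.49181607365608215, -0.27657032012939453), (0.1609278917312622, 0.12710042297840118), 84.902099609375) 0.00828786513605606 956
[[0.42100000381469727, -0.35100001096725464], [0.5479999780654907, -0.3619999885559082], [0.5619999766349792, -0.20200000703334808], [0.4359999895095825, -0.19099999964237213]]
 knob [ 0.4981 -0.2734  0.0455] [ 0.4827 -0.2849  0.0303] [ 0.5068 -0.263   0.0563] 43 top [ 0.49649412 -0.2730216   0.04990059]
 amp ((0.5448775887489319, 0.17422309517860413), (0.3083776533603668, 0.377576619386673), 6.500147819519043) 0.09035545055592364 4317
 pad ((0.5437760949134827, 0.17738105356693268), (0.14684663712978363, 0.18120013177394867), 6.642149448394775) 0.09843400304818717 1224
 red [0.5693 0.0343 0.1513] [0.5657 0.0303 0.1473] [0.5715 0.0372 0.1564] 6
  pin 8 [313.1 184.1] [0.4983 0.2205 0.1005]
  pin 7 [289.  187.3] [0.5091 0.1285 0.1006]
  pin 3 [265. 190.] [0.511  0.0393 0.0914]
  pin 8 [318.1 199.9] [0.5706 0.2281 0.1008]
  pin 8 [293.5 203. ] [0.5806 0.1371 0.1013]
  pin 19 [348.  213.2] [0.6365 0.3225 0.1079]
  pin 36 [362.6 279.6] [0.8812 0.317
[... 1002 characters left out ...]
03 561
 red [0.56   0.0283 0.1388] [0.5538 0.0236 0.117 ] [0.5667 0.0388 0.1558] 57
  pin 2 [319.5 124.5] [0.875  0.3286 0.1123]
  pin 1 [322. 127.] [0.8793 0.314  0.1081]
  pin 15 [331. 135.] [0.8833 0.2439 0.1097]
  pin 42 [257.9 136.7] [0.6207 0.314  0.1078]
  pin 32 [354.7 155.7] [0.9035 0.0973 0.1028]
  pin 6 [251.5 152. ] [0.5702 0.2244 0.103 ]
  pin 1 [362. 152.] [0.9347 0.1044 0.1077]
  pin 6 [232.  156.3] [0.4978 0.215  0.104 ]
  pin 1 [362. 155.] [0.9365 0.1035 0.0957]
  pin 13 [364.8 157.3] [0.936 0.084 0.098]
  pin 1 [361. 159.] [0.9182 0.0784 0.0979]
  pin 8 [262.1 165.1] [0.5803 0.1323 0.104 ]
  pin 9 [242. 170.] [0.5092 0.1245 0.1037]
  pin 1 [264. 180.] [0.5544 0.0305 0.1183]
```

```bash
cat >> h.py <<'E'
def ang(T=None):
    T=pose() if T is None else T
    return np.degrees(np.arctan2(T[1,1],T[0,1]))
def plan(wps,vmax=.04,rmax=8):
    "wps: list of (x,y,z,toolY deg). prints rows"
    T=pose(); p=T[:3,3].copy(); a=ang(T); rows=[]
    for x,y,z,b in wps:
        d=np.array([x,y,z])-p; t=a-b
        n=max(1,int(np.ceil(max(np.linalg.norm(d)/vmax,abs(t)/rmax))))
        for i in range(n):
            th=np.radians(a); yy=np.array([np.cos(th),np.sin(th)]); xx=np.array([-yy[1],yy[0]])
            s=d/n; rr=t/n
            rows.append([round(float(s[:2]@xx),4),round(float(s[:2]@yy),4),round(float(-s[2]),4),round(float(rr),2)]); a-=rr
        p+=d
    print(len(rows)); print(str(rows).replace(' ',''))
def st():
    o=sensors.get_obs(); print('t',round(o['t'],2),'p',np.round(o['eef_pos'],4),'ang',round(ang(),2),'F',np.round(o['contact_force'],2),'w',round(o['gripper_width'],3),'q',np.round(o['q'],2))
E
python3 -c "
from h import *
plan([(.45,.38,.41,30),(.54,.176,.41,6.6)])"
```

```text
15
[[-0.0326,-0.0182,-0.0007,4.45],[-0.0339,-0.0156,-0.0007,4.45],[-0.035,-0.013,-0.0007,4.45],[-0.0359,-0.0102,-0.0007,4.45],[-0.0366,-0.0074,-0.0007,4.45],[-0.037,-0.0045,-0.0007,4.45],[-0.0373,-0.0017,-0.0007,4.45],[-0.0373,0.0012,-0.0007,4.45],[-0.0371,0.0041,-0.0007,4.45],[-0.0369,-0.004,-0.0,3.9],[-0.0371,-0.0015,-0.0,3.9],[-0.0371,0.001,-0.0,3.9],[-0.037,0.0036,-0.0,3.9],[-0.0367,0.0061,-0.0,3.9],[-0.0362,0.0086,-0.0,3.9]]
```

Call:
play_rows(commands=[[-0.033,-0.018,-0.001,4.45],[-0.034,-0.016,-0.001,4.45],[-0.035,-0.013,-0.001,4.45],[-0.036,-0.01,0,4.45],[-0.037,-0.007,-0.001,4.45],[-0.037,-0.005,-0.001,4.45],[-0.037,-0.002,-0.001,4.45],[-0.037,0.001,-0.001,4.45],[-0.037,0.004,0,4.45],[-0.037,-0.004,0,3.9],[-0.037,-0.0015,0,3.9],[-0.037,0.001,0,3.9],[-0.037,0.0036,0,3.9],[-0.037,0.006,0,3.9],[-0.036,0.009,0,3.9],[0,0,0,0],[0,0,0,0],[0,0,0,0]])

```text
t: 1.95
eef_pos: [0.5397, 0.1769, 0.4114]
tool_rot: [-0.0, 0.665, 0.747, -0.0]
contact_force: [-0.4, 1.0, -0.2]
gripper_width: 1.0
```

Run:
```python
from h import *
st(); f,P,W,c=cam('wrist'); cv2.imwrite('pics/w1.png',f); np.save('w1.npy',P); np.save('w1W.npy',W); st()
```

```text
t 1.95 p [0.5397 0.1769 0.4114] ang 6.69 F [-0.42  0.99 -0.2 ] w 1.0 q [-0.77  0.31  0.42  1.83 -0.15  1.03 -0.17]
t 2.0 p [0.5396 0.1772 0.4115] ang 6.73 F [ 0.04  0.23 -0.27] w 1.003 q [-0.77  0.31  0.42  1.83 -0.15  1.03 -0.17]
```

View pics/w1.png

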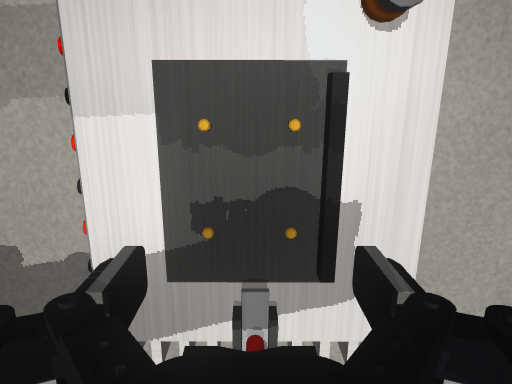

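The wrist view shows four brass pins at (204,125), (295,125), (208,233) and (291,233). The fence is on the right and the bolt at (255,310).

Run:
```python
from h import *
f=cv2.imread('pics/w1.png').astype(int); P=np.load('w1.npy'); W=np.load('w1W.npy')
b,g,r=f[...,0],f[...,1],f[...,2]
m=((r>b+60)&(r<g*2.0)&(P[...,2]>.09)).astype(np.uint8); m[:100]=0;m[260:]=0
_,_,_,c=cam('wrist')
n,l,s,ce=cv2.connectedComponentsWithStats(m); pts=[]
for i in range(1,n):
    if s[i,4]<20: continue
    d=W[:3,:3]@[(ce[i][0]-c['cx'])/c['fx'],(ce[i][1]-c['cy'])/c['fy'],1]; p=W[:3,3]+d*(.1015-W[2,3])/d[2]
    print(s[i,4],ce[i].round(1),p.round(4),np.nanmean(P[l==i],0).round(4)); pts.append(p)
pts=np.array(pts)[:,:2]; print('centre',pts.mean(0))
A=pts  # order: rows top(+y) first
idx=np.argsort(-pts[:,1]); top=pts[idx[:2]]; bot_=pts[idx[2:]]
top=top[np.argsort(top[:,0])]; bot_=bot_[np.argsort(bot_[:,0])]
for v in (top[1]-top[0],bot_[1]-bot_[0]): print('x',np.linalg.norm(v),np.degrees(np.arctan2(v[1],v[0])))
for v in (top[0]-bot_[0],top[1]-bot_[1]): print('y',np.linalg.norm(v),np.degrees(np.arctan2(-v[0],v[1])))
pad=P[200:270,250:315]; print('pad z',np.nanmedian(P[140:180,180:300,2]))
```

```text
123 [203.7 124.7] [0.4984 0.2181 0.1015] [0.4987 0.2182 0.1036]
124 [294.3 124.7] [0.57   0.2265 0.1015] [0.5698 0.2266 0.1035]
94 [207.5 232.3] [0.5092 0.127  0.1015] [0.5094 0.1278 0.1034]
98 [290.5 232.6] [0.5807 0.1352 0.1015] [0.5804 0.1359 0.1034]
centre [0.53959472 0.17668136]
x 0.0721035191211319 6.711867363350793
x 0.07192989433257314 6.5133510179000655
y 0.09170676354080565 6.7594256341196495
y 0.09195600369941971 6.650845886187144
pad z 0.09898051438423461
```

```bash
python3 -c "
from h import *
plan([(.493,-.277,.40,-50)],vmax=.042)"
```

```text
11
[[-0.0405,-0.009,0.001,5.16],[-0.0412,-0.0054,0.001,5.16],[-0.0415,-0.0016,0.001,5.16],[-0.0415,0.0021,0.001,5.16],[-0.0411,0.0058,0.001,5.16],[-0.0404,0.0095,0.001,5.16],[-0.0394,0.0131,0.001,5.16],[-0.0381,0.0166,0.001,5.16],[-0.0364,0.0199,0.001,5.16],[-0.0345,0.0231,0.001,5.16],[-0.0323,0.0261,0.001,5.16]]
```

Call:
play_rows(commands=[[-0.0405,-0.009,0.001,5.16],[-0.041,-0.0055,0.001,5.16],[-0.0415,-0.0015,0.001,5.16],[-0.0415,0.002,0.001,5.16],[-0.041,0.006,0.001,5.16],[-0.0405,0.0095,0.001,5.16],[-0.0395,0.013,0.001,5.16],[-0.038,0.0165,0.001,5.16],[-0.0365,0.02,0.001,5.16],[-0.0345,0.023,0.001,5.16],[-0.032,0.026,0.001,5.16],[0,0,0,0],[0,0,0,0],[0,0,0,0]])

```text
t: 3.45
eef_pos: [0.493, -0.2764, 0.4004]
tool_rot: [-0.001, 0.94, 0.342, 0.0]
contact_force: [0.6, 0.2, -0.9]
gripper_width: 1.0
```

Run:
```python
from h import *
st(); f,P,W,c=cam('wrist'); cv2.imwrite('pics/w2.png',f); np.save('w2.npy',P); np.save('w2W.npy',W); st()
b,g,r=f[...,0].astype(int),f[...,1].astype(int),f[...,2].astype(int)
m=((b>r+40)&(b>g+20)).astype(np.uint8)
n,l,s,ce=cv2.connectedComponentsWithStats(m); i=1+np.argmax(s[1:,4])
cs,h=cv2.findContours((l==i).astype(np.uint8),cv2.RETR_CCOMP,cv2.CHAIN_APPROX_NONE)
for k,cc in enumerate(cs):
    if len(cc)<12: continue
    a=cc[:,0].astype(float); d=np.stack([(a[:,0]-c['cx'])/c['fx'],(a[:,1]-c['cy'])/c['fy'],np.ones(len(a))],1)@W[:3,:3].T
    p=W[:3,3]+d*((.008-W[2,3])/d[:,2])[:,None]
    rc=cv2.minAreaRect(p[:,:2].astype(np.float32)); print(len(cc),h[0][k],a.mean(0).round(),np.round(rc[0],4),np.round(rc[1],4),rc[2])
z=P[...,2]; k=(np.linalg.norm(P[...,:2]-[.4925,-.277],axis=-1)<.04)&(z>.045)&(z<.056)
print('knob top',P[k].mean(0),P[k].min(0),P[k].max(0),k.sum())
```

```text
t 3.45 p [ 0.493  -0.2764  0.4004] ang -50.0 F [ 0.62  0.23 -0.95] w 1.0 q [-0.2   0.37  0.78  1.87 -0.3   1.03 -0.17]
t 3.5 p [ 0.493  -0.2762  0.4004] ang -49.98 F [ 0.64  0.18 -0.4 ] w 1.0 q [-0.2   0.37  0.78  1.87 -0.3   1.03 -0.17]
389 [-1 -1  1 -1] [250. 160.] [ 0.4921 -0.2783] [0.1608 0.1207] 85.43685913085938
32 [ 2 -1 -1  0] [257. 216.] [ 0.453  -0.3209] [0.0131 0.0128] 83.81877899169922
34 [ 3  1 -1  0] [304. 170.] [ 0.5247 -0.3266] [0.0125 0.0135] 86.6687240600586
84 [ 4  2 -1  0] [250. 169.] [ 0.488  -0.2814] [0.0337 0.0279] 40.058807373046875
36 [ 5  3 -1  0] [196. 158.] [ 0.4605 -0.2293] [0.0128 0.0138] 40.048179626464844
37 [-1  4 -1  0] [243. 108.] [ 0.5316 -0.2348] [0.0129 0.0132] 40.03303527832031
knob top [ 0.49292538 -0.27760416  0.05075603] [ 0.48094977 -0.28958177  0.04501009] [ 0.50430802 -0.26618581  0.05310532] 489
```

View pics/w2.png

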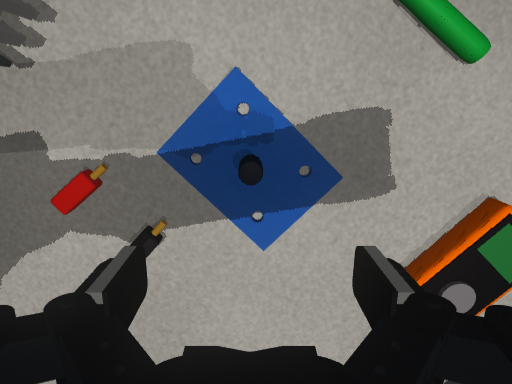

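Plate centre is (0.4924, -0.278) with yaw about -4.5°, so it needs about 11.2° counter-clockwise. The black plug lies clear of the fingers. Going down to grasp.

Call:
play_rows(commands=[[-0.0014,0.001,0.03,0],[0,0,0.04,0],[0,0,0.04,0],[0,0,0.04,0],[0,0,0.03,0],[0,0,0.02,0],[0,0,0.01,0],[0,0,0.005,0],[0,0,0,0],[0,0,0,0]], claw=0.055)

```text
t: 4.5
eef_pos: [0.4923, -0.2798, 0.1867]
tool_rot: [0.0, 0.94, 0.341, 0.001]
contact_force: [0.8, 0.4, 0.4]
gripper_width: 0.646
```

Call:
play_rows(commands=[[0,0,0,0],[0,0,0,0],[0,0,0,0],[0,0,0,0],[0,0,0,0],[0,0,0,0],[0,0,0,0],[0,0,0,0]], claw=0.01, force=50)

```text
t: 5.3
eef_pos: [0.4919, -0.2797, 0.1865]
tool_rot: [-0.0, 0.94, 0.34, 0.0]
contact_force: [-1.3, 2.4, 7.2]
gripper_width: 0.267
```

Call:
play_rows(commands=[[0,0,-0.005,0],[0,0,-0.015,0],[0,0,-0.02,0],[0,0,0,0],[0,0,0,0],[0,0,0,0]])

```text
t: 5.9
eef_pos: [0.4914, -0.2794, 0.2251]
tool_rot: [-0.0, 0.94, 0.341, -0.0]
contact_force: [-0.4, -0.2, -5.6]
gripper_width: 0.269
```

Run:
```python
from h import *
st(); f,P,W,c=cam('wrist'); cv2.imwrite('pics/w3.png',f); st()
```

```text
t 5.9 p [ 0.4914 -0.2794  0.2251] ang -50.18 F [-0.37 -0.18 -5.56] w 0.269 q [-0.04  0.61  0.6   1.99 -0.53  0.7   0.01]
t 5.95 p [ 0.4914 -0.2794  0.2249] ang -50.18 F [-0.17 -0.04 -5.81] w 0.264 q [-0.04  0.61  0.6   1.99 -0.53  0.7   0.01]
```

View pics/w3.png

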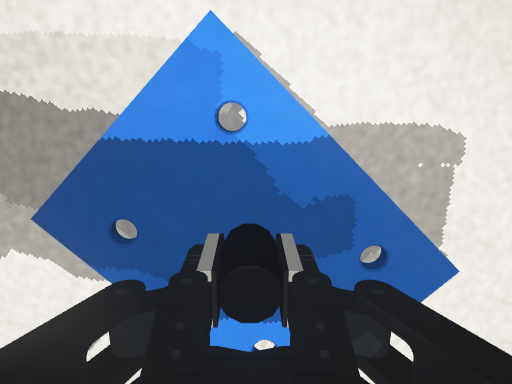

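Plate held, with three holes visible at (231,116), (124,229) and (372,254). I'll compute the plate's pose in the tool frame.

```bash
cat > hp.py <<'E'
from h import *
import sys
def platetool(f,W,T,c,ztop):
    b,g,r=[f[...,i].astype(int) for i in range(3)]
    m=((b>r+40)&(b>g+20)).astype(np.uint8)
    n,l,s,ce=cv2.connectedComponentsWithStats(m); i=1+np.argmax(s[1:,4])
    cs,h=cv2.findContours((l==i).astype(np.uint8),cv2.RETR_CCOMP,cv2.CHAIN_APPROX_NONE)
    for k,cc in enumerate(cs):
        if h[0][k][3]<0 or len(cc)<20: continue
        a=cc[:,0].astype(float); d=np.stack([(a[:,0]-c['cx'])/c['fx'],(a[:,1]-c['cy'])/c['fy'],np.ones(len(a))],1)@W[:3,:3].T
        p=W[:3,3]+d*((ztop-W[2,3])/d[:,2])[:,None]
        rc=cv2.minEnclosingCircle(p[:,:2].astype(np.float32)); print(len(cc),a.mean(0).round(),np.round(rc[0],4),'d',2*rc[1])
E
python3 - <<'E'
from hp import *
f=cv2.imread('pics/w3.png'); T=pose(); _,_,W,c=cam('wrist'); platetool(f,W,T,c,.0465); st()
E
```

```text
58 [370. 254.] [ 0.5253 -0.3254] d 0.011721758171916008
62 [126. 229.] [ 0.4628 -0.2305] d 0.012048180215060711
82 [232. 116.] [ 0.5324 -0.2359] d 0.012507610954344273
t 6.0 p [ 0.4914 -0.2795  0.2249] ang -50.19 F [ 0.1  -0.29 -5.27] w 0.266 q [-0.04  0.61  0.6   1.99 -0.53  0.7   0.01]
```

```bash
python3 -c "
from h import *
plan([(.4914,-.25,.38,-50.2),(.531,.182,.385,-39.0),(.5311,.182,.315,-39.0)],vmax=.04)"
```

```text
17
[[0.0047,-0.0057,-0.0388,0.0],[0.0047,-0.0057,-0.0388,0.0],[0.0047,-0.0057,-0.0388,0.0],[0.0047,-0.0057,-0.0388,0.0],[0.0279,-0.0279,-0.0005,-1.02],[0.0284,-0.0274,-0.0005,-1.02],[0.0289,-0.0269,-0.0005,-1.02],[0.0294,-0.0263,-0.0005,-1.02],[0.0298,-0.0258,-0.0005,-1.02],[0.0303,-0.0253,-0.0005,-1.02],[0.0307,-0.0247,-0.0005,-1.02],[0.0311,-0.0242,-0.0005,-1.02],[0.0316,-0.0236,-0.0005,-1.02],[0.032,-0.0231,-0.0005,-1.02],[0.0324,-0.0225,-0.0005,-1.02],[0.0,0.0,0.035,-0.0],[0.0,0.0,0.035,-0.0]]
```

Call:
play_rows(commands=[[0.005,-0.006,-0.025,0],[0.005,-0.006,-0.04,0],[0.0045,-0.0055,-0.04,0],[0.0045,-0.0055,-0.03,0],[0.015,-0.015,-0.02,-1.02],[0.028,-0.027,-0.004,-1.02],[0.029,-0.027,-0.001,-1.02],[0.0295,-0.0265,0,-1.02],[0.03,-0.026,0,-1.02],[0.0305,-0.0255,0,-1.02],[0.031,-0.025,0,-1.02],[0.031,-0.024,0,-1.02],[0.0315,-0.0235,0,-1.02],[0.032,-0.023,0,-1.02],[0.025,-0.018,0,-1.02],[0.013,-0.01,0,0],[0.007,-0.006,0,0],[0,0,0,0],[0,0,0,0],[0,0,0,0]])

```text
t: 8.0
eef_pos: [0.5286, 0.1793, 0.3858]
tool_rot: [0.0, 0.903, 0.429, -0.0]
contact_force: [0.7, -0.1, -4.7]
gripper_width: 0.267
```

```bash
python3 -c "
from hp import *
st(); T=pose(); f,P,W,c=cam('wrist'); cv2.imwrite('pics/w4.png',f)
platetool(f,W,T,c,T[2,3]-.1866+.008)
plan([(.5311,.182,.31,-39.0)])"
```

```text
t 8.0 p [0.5286 0.1793 0.3858] ang -39.15 F [ 0.74 -0.12 -4.74] w 0.267 q [-0.95  0.35  0.64  1.89 -0.25  0.98 -0.88]
74 [374. 255.] [0.5709 0.1383] d 0.013336109928786755
76 [123. 229.] [0.4892 0.2214] d 0.013129185885190964
82 [232. 117.] [0.5606 0.2294] d 0.012783217243850231
2
[[0.0017,0.0002,0.0379,-0.07],[0.0017,0.0002,0.0379,-0.07]]
```

View pics/w4.png

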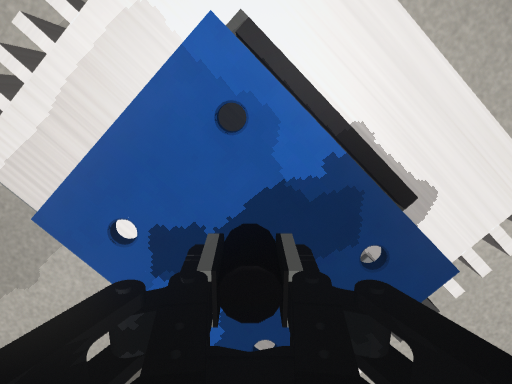

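Call:
play_rows(commands=[[0.0045,0,0.02,-0.25],[0,0,0.03,0],[0,0,0.02,0],[0,0,0.006,0],[0,0,0,0],[0,0,0,0]])

```text
t: 8.65
eef_pos: [0.5319, 0.1845, 0.3108]
tool_rot: [0.0, 0.902, 0.432, 0.001]
contact_force: [0.6, 0.4, -4.8]
gripper_width: 0.264
```

```bash
python3 -c "
from hp import *
st(); T=pose(); f,P,W,c=cam('wrist'); cv2.imwrite('pics/w5.png',f)
platetool(f,W,T,c,T[2,3]-.1866+.008);
f,P,W,c=cam('side'); cv2.imwrite('pics/s5.png',cv2.resize(f[90:230,160:340],None,fx=4,fy=4))"
```

```text
t 8.65 p [0.5319 0.1845 0.3108] ang -38.77 F [ 0.64  0.35 -4.78] w 0.264 q [-0.89  0.46  0.58  1.94 -0.33  0.83 -0.81]
79 [374. 254.] [0.5749 0.1444] d 0.01315434742718935
62 [126. 229.] [0.4943 0.2267] d 0.01213200856000185
82 [232. 117.] [0.5618 0.2391] d 0.00856515858322382
```

View pics/s5.png

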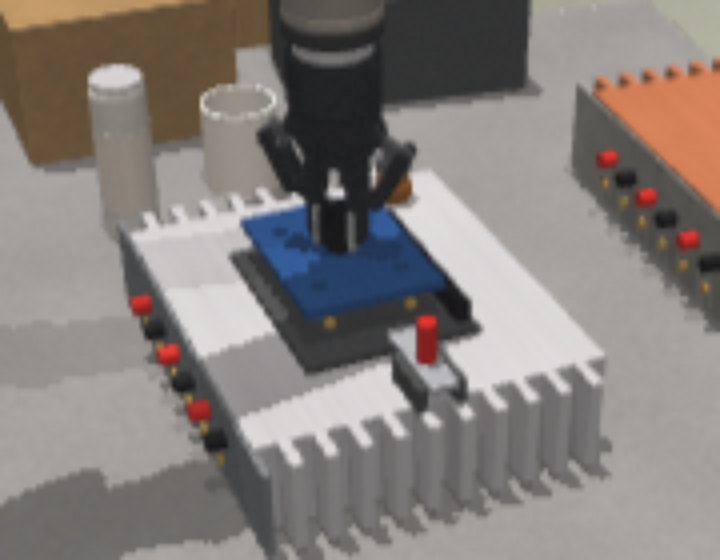

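Call:
play_rows(commands=[[-0.001,-0.0015,0.005,0],[0,0,0.005,0],[0,0,0.004,0],[0,0,0.002,0],[0,0,0.001,0],[0,0,0,0],[0,0,0,0]])

```text
t: 9.45
eef_pos: [0.5296, 0.185, 0.2928]
tool_rot: [0.0, 0.902, 0.433, 0.0]
contact_force: [-0.5, 0.0, -7.0]
gripper_width: 0.265
```

Call:
play_rows(commands=[[0,0,0.001,0],[0,0,0,0],[0,0,0,0]])

```text
t: 9.75
eef_pos: [0.5294, 0.185, 0.2917]
tool_rot: [-0.0, 0.902, 0.433, 0.0]
contact_force: [-0.0, -0.2, -5.2]
gripper_width: 0.268
```

Call:
play_rows(commands=[[0,0,0.001,0],[0,0,0,0],[0,0,0,0]])

```text
t: 10.05
eef_pos: [0.5294, 0.185, 0.2907]
tool_rot: [-0.0, 0.902, 0.433, -0.0]
contact_force: [-0.5, 0.6, -4.8]
gripper_width: 0.262
```

Call:
play_rows(commands=[[0,0,0.001,0],[0,0,0,0],[0,0,0,0]])

```text
t: 10.35
eef_pos: [0.5295, 0.1851, 0.2897]
tool_rot: [-0.0, 0.902, 0.433, 0.0]
contact_force: [-0.2, -0.4, -6.9]
gripper_width: 0.266
```

Call:
play_rows(commands=[[0,0,0.0005,0],[0,0,0,0],[0,0,0,0]])

```text
t: 10.65
eef_pos: [0.5295, 0.185, 0.2894]
tool_rot: [-0.0, 0.902, 0.433, 0.0]
contact_force: [-2.3, 0.1, -0.7]
gripper_width: 0.269
```

Call:
play_rows(commands=[[0,0,0.0005,0],[0,0,0,0],[0,0,0,0]])

```text
t: 10.95
eef_pos: [0.5295, 0.1849, 0.2894]
tool_rot: [-0.0, 0.902, 0.433, 0.0]
contact_force: [-3.5, -1.2, 4.6]
gripper_width: 0.265
```

Contact came at TCP z 0.2894, as predicted. I'll ease off 0.5 mm and slide toward the fence.

Call:
play_rows(commands=[[0,0,-0.0005,0],[0.0007,0.0007,0,0],[0.0007,0.0007,0,0],[0.0007,0.0007,0,0],[0.0007,0.0007,0,0],[0.0007,0.0007,0,0],[0,0,0,0],[0,0,0,0]])

```text
t: 11.75
eef_pos: [0.5342, 0.1857, 0.2894]
tool_rot: [-0.0, 0.902, 0.433, -0.0]
contact_force: [-4.9, -0.4, 5.6]
gripper_width: 0.269
```

Call:
play_rows(commands=[[0.0007,0.0007,0,0],[0,0,0,0],[0,0,0,0]])

```text
t: 12.05
eef_pos: [0.5352, 0.1858, 0.2894]
tool_rot: [-0.0, 0.902, 0.433, -0.0]
contact_force: [-5.3, -1.2, 5.8]
gripper_width: 0.267
```

Call:
play_rows(commands=[[0.0007,0.0007,0,0],[0,0,0,0],[0,0,0,0]])

```text
t: 12.35
eef_pos: [0.5362, 0.1859, 0.2894]
tool_rot: [-0.0, 0.902, 0.433, -0.0]
contact_force: [-4.8, -0.4, 5.6]
gripper_width: 0.264
```

Call:
play_rows(commands=[[0.0007,0.0007,-0.0005,0],[0,0,0,0],[0,0,0,0]])

```text
t: 12.65
eef_pos: [0.5375, 0.186, 0.2895]
tool_rot: [0.0, 0.902, 0.433, 0.0]
contact_force: [-0.9, 0.2, -2.4]
gripper_width: 0.265
```

Call:
play_rows(commands=[[0.0007,0.0007,0,0],[0,0,0,0],[0,0,0,0]])

```text
t: 12.95
eef_pos: [0.5379, 0.1861, 0.2895]
tool_rot: [-0.0, 0.902, 0.433, -0.001]
contact_force: [-5.0, 0.2, 0.2]
gripper_width: 0.269
```

Call:
play_rows(commands=[[0.0005,0.0005,0,0],[0,0,0,0],[0,0,0,0]])

```text
t: 13.25
eef_pos: [0.5382, 0.1862, 0.2895]
tool_rot: [-0.001, 0.902, 0.433, -0.001]
contact_force: [-7.0, 0.0, 2.4]
gripper_width: 0.269
```

```bash
python3 -c "
from hp import *
st(); print(sensors.get_obs()['torque']); T=pose(); f,P,W,c=cam('wrist'); cv2.imwrite('pics/w6.png',f)
platetool(f,W,T,c,.111);"
```

```text
t 13.25 p [0.5382 0.1862 0.2895] ang -38.72 F [-7.01  0.03  2.43] w 0.269 q [-0.87  0.5   0.56  1.94 -0.36  0.81 -0.78]
[ 0.05804737  1.36765386 -0.11715854]
71 [373. 254.] [0.5802 0.1457] d 0.013130771927535534
62 [126. 228.] [0.4999 0.2282] d 0.012131728231906891
83 [232. 117.] [0.5697 0.2364] d 0.012887354008853436
```

View pics/w6.png

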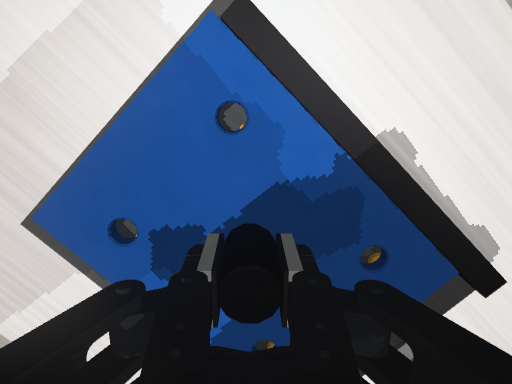

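The plate lies along the fence and the pins show about 10 mm toward -y. I'll slide it 6 mm along the fence gripped, then loosen so it can drop freely.

Call:
play_rows(commands=[[-0.0002,-0.0002,-0.0003,0],[-0.0007,0.0007,0,0],[-0.0007,0.0007,0,0],[-0.0007,0.0007,0,0],[0,0,0,0]])

```text
t: 13.8
eef_pos: [0.5384, 0.1841, 0.2896]
tool_rot: [-0.001, 0.901, 0.433, -0.001]
contact_force: [-5.8, 4.0, -2.2]
gripper_width: 0.266
```

Call:
play_rows(commands=[[-0.0007,0.0007,0,0],[-0.0007,0.0007,0,0],[-0.0007,0.0007,0,0],[0,0,0,0],[0,0,0,0]])

```text
t: 14.3
eef_pos: [0.5387, 0.1811, 0.2895]
tool_rot: [-0.001, 0.901, 0.433, -0.001]
contact_force: [-5.4, 2.9, -2.9]
gripper_width: 0.266
```

Call:
play_rows(commands=[[-0.0007,0.0007,0,0],[-0.0003,0.0003,0,0],[0,0,0,0]])

```text
t: 14.6
eef_pos: [0.5389, 0.1795, 0.2895]
tool_rot: [-0.001, 0.901, 0.433, -0.001]
contact_force: [-4.8, 3.2, -3.4]
gripper_width: 0.267
```

Call:
play_rows(commands=[[0,0,0,0],[0,0,0,0],[0,0,0,0],[0,0,0,0],[0,0,0,0]], claw=0.027)

```text
t: 15.1
eef_pos: [0.5399, 0.1789, 0.2903]
tool_rot: [0.0, 0.902, 0.433, 0.001]
contact_force: [-0.8, 2.0, -1.2]
gripper_width: 0.317
```

```bash
python3 -c "
from hp import *
st(); T=pose(); f,P,W,c=cam('wrist'); cv2.imwrite('pics/w7.png',f)
platetool(f,W,T,c,.111);"
```

```text
t 15.1 p [0.5399 0.1789 0.2903] ang -38.72 F [-0.77  1.99 -1.22] w 0.317 q [-0.86  0.49  0.56  1.94 -0.36  0.8  -0.77]
77 [370. 255.] [0.5811 0.139 ] d 0.013291059993207455
62 [123. 229.] [0.5004 0.2214] d 0.012187683023512363
81 [229. 118.] [0.5704 0.2297] d 0.012965546920895576
```

View pics/w7.png

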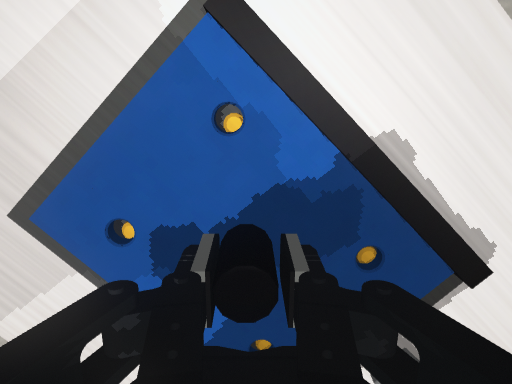

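Loosened; the pins show inside the holes with about 3.5 mm still to go. Pushing on gently along the fence.

Call:
play_rows(commands=[[-0.0007,0.0007,0,0],[-0.0007,0.0007,0,0],[0,0,0,0],[0,0,0,0]])

```text
t: 15.55
eef_pos: [0.54, 0.1762, 0.2901]
tool_rot: [0.0, 0.902, 0.432, 0.0]
contact_force: [-0.5, 0.3, -0.7]
gripper_width: 0.315
```

Call:
play_rows(commands=[[-0.0007,0.0007,0,0],[0,0,0,0],[0,0,0,0]])

```text
t: 15.85
eef_pos: [0.5399, 0.1757, 0.29]
tool_rot: [0.0, 0.902, 0.433, -0.0]
contact_force: [-0.1, 0.1, 0.7]
gripper_width: 0.318
```

Call:
play_rows(commands=[[-0.0007,0.0007,0,0],[0,0,0,0],[0,0,0,0]])

```text
t: 16.15
eef_pos: [0.5399, 0.175, 0.29]
tool_rot: [-0.0, 0.902, 0.433, -0.0]
contact_force: [-1.1, 1.4, 0.2]
gripper_width: 0.315
```

```bash
python3 -c "
from hp import *
st(); T=pose(); f,P,W,c=cam('wrist'); cv2.imwrite('pics/w8.png',f)
platetool(f,W,T,c,.111);"
```

```text
t 16.15 p [0.5399 0.175  0.29  ] ang -38.71 F [-1.13  1.45  0.22] w 0.315 q [-0.85  0.49  0.56  1.95 -0.36  0.8  -0.77]
63 [262. 340.] [0.5122 0.1299] d 0.012619356624782085
70 [366. 251.] [0.5809 0.1379] d 0.012966807931661606
63 [126. 225.] [0.5031 0.2181] d 0.011498024687170982
79 [229. 117.] [0.5706 0.2259] d 0.01252324040979147
```

View pics/w8.png

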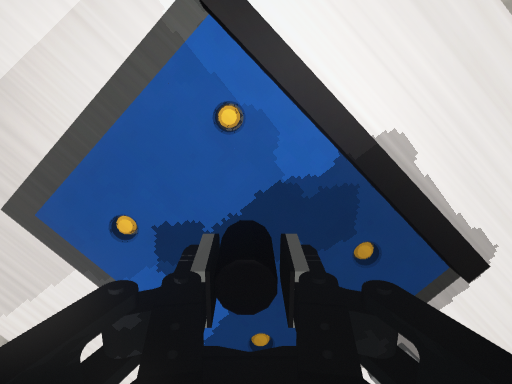

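The pins are centred in the holes and the spacing shrank, which suggests the plate dropped. I'll check by depth.

```bash
cat > chk.py <<'E'
from h import *
import sys
f,P,W,c=cam(sys.argv[1]); b,g,r=[f[...,i].astype(int) for i in range(3)]
m=(b>r+40)&(b>g+20)&(np.abs(P[...,0]-.54)<.12)&(np.abs(P[...,1]-.177)<.12)
q=P[m]; q=q[np.isfinite(q[:,2])]
A=np.c_[q[:,:2]-[.5396,.1767],np.ones(len(q))]; k=np.linalg.lstsq(A,q[:,2],rcond=None)[0]; print('plate plane',k.round(4),'med',np.median(q[:,2]),len(q), 'res',np.std(q[:,2]-A@k))
d=(f.max(-1)<75)&(np.abs(P[...,0]-.54)<.1)&(np.abs(P[...,1]-.177)<.1)&(P[...,2]<.104)&(P[...,2]>.09)
print('pad',np.nanmedian(P[d][:,2]),d.sum())
E
python3 chk.py wrist; python3 chk.py side;  python3 -c "
from h import *; st()"
```

```text
plate plane [-0.0009  0.0006  0.1069] med 0.10695036485549567 56013 res 0.001362019069207141
pad 0.09919123160508572 3903
plate plane [0.0051 0.0089 0.1084] med 0.10813617065634029 731 res 0.003191146448201757
pad 0.09940819772362175 194
t 16.3 p [0.5399 0.175  0.29  ] ang -38.72 F [-0.59  1.38  0.09] w 0.315 q [-0.85  0.49  0.56  1.95 -0.36  0.8  -0.77]
```

Seated: the plate top is 7.8 mm above the pad and level. I'll release, rise and go over the bolt.

Call:
play_rows(commands=[[0,-0.001,0,0],[0,0,0,0],[0,0,0,0],[0,0,0,0]], claw=0.05)

```text
t: 16.7
eef_pos: [0.5392, 0.1754, 0.29]
tool_rot: [0.0, 0.902, 0.433, 0.0]
contact_force: [0.2, -0.5, -0.4]
gripper_width: 0.583
```

Call:
play_rows(commands=[[0,0,-0.01,0],[0,0,-0.02,0],[0,0,-0.03,0],[0,0,-0.03,0],[0,0,0,0],[0,0,0,0]])

```text
t: 17.3
eef_pos: [0.5393, 0.1754, 0.381]
tool_rot: [-0.0, 0.902, 0.433, 0.001]
contact_force: [-0.3, -0.2, -0.9]
gripper_width: 0.588
```

```bash
python3 chk.py wrist; python3 -c "
from h import *; st(); plan([(.557,.03,.38,-83.3)],vmax=.03)"
```

```text
plate plane [-0.0005  0.0004  0.107 ] med 0.10697522469329293 31899 res 0.001378912165617988
pad 0.09909638144437058 2250
t 17.35 p [0.5389 0.1754 0.38  ] ang -38.72 F [-0.35  0.43 -0.58] w 0.581 q [-0.92  0.37  0.63  1.88 -0.26  0.98 -0.85]
6
[[-0.017,0.0175,-0.0,7.43],[-0.0146,0.0196,-0.0,7.43],[-0.012,0.0213,-0.0,7.43],[-0.0091,0.0227,-0.0,7.43],[-0.0061,0.0236,-0.0,7.43],[-0.003,0.0242,-0.0,7.43]]
```

Call:
play_rows(commands=[[-0.017,0.0175,0,7.43],[-0.0146,0.0196,0,7.43],[-0.012,0.0213,0,7.43],[-0.009,0.0227,0,7.43],[-0.006,0.0236,0,7.43],[-0.003,0.024,0,7.43],[0,0,0,0],[0,0,0,0],[0,0,0,0]])

```text
t: 18.25
eef_pos: [0.5572, 0.0315, 0.3793]
tool_rot: [-0.0, 0.998, 0.06, -0.001]
contact_force: [0.3, -0.9, 0.5]
gripper_width: 0.586
```

Run:
```python
from h import *
st(); f,P,W,c=cam('wrist'); cv2.imwrite('pics/w9.png',f)
b,g,r=[f[...,i].astype(int) for i in range(3)]
for lo,hi in ((.1,.17),(.146,.17)):
    m=(r>100)&(g<80)&(b<80)&(P[...,2]>lo)&(P[...,2]<hi)&(abs(P[...,0]-.557)<.04)&(abs(P[...,1]-.03)<.05)
    q=P[m]; print(len(q),np.mean(q,0).round(4),q.min(0).round(4),q.max(0).round(4))
st()
```

```text
t 18.25 p [0.5572 0.0315 0.3793] ang -83.15 F [ 0.26 -0.93  0.53] w 0.586 q [-0.82  0.41  0.85  1.91 -0.37  0.99 -1.26]
478 [0.562  0.0334 0.1529] [0.5548 0.0259 0.1366] [0.5693 0.0412 0.1549]
477 [0.562  0.0334 0.1529] [0.5548 0.0259 0.1468] [0.5693 0.0412 0.1549]
t 18.3 p [0.5573 0.0317 0.3794] ang -83.14 F [0.86 0.32 1.27] w 0.59 q [-0.82  0.41  0.85  1.91 -0.37  0.99 -1.26]
```

View pics/w9.png

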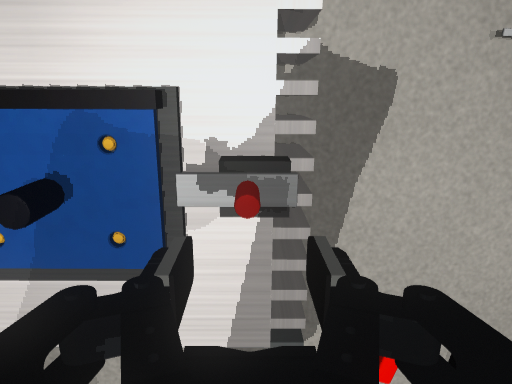

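The red knob is at (0.562, 0.0335) with its top at z 0.153. Going down to grip it.

Call:
play_rows(commands=[[0.005,-0.0012,0.02,0],[0,0,0.03,0],[0,0,0.02,0],[0,0,0.01,0],[0,0,0.004,0],[0,0,0,0],[0,0,0,0]])

```text
t: 19.0
eef_pos: [0.5627, 0.0322, 0.2969]
tool_rot: [-0.0, 0.998, 0.059, 0.001]
contact_force: [-1.1, -1.3, -0.1]
gripper_width: 0.586
```

Call:
play_rows(commands=[[0,0,0,0],[0,0,0,0],[0,0,0,0],[0,0,0,0],[0,0,0,0],[0,0,0,0],[0,0,0,0]], claw=0.006, force=25)

```text
t: 19.7
eef_pos: [0.5624, 0.0334, 0.2967]
tool_rot: [-0.001, 0.998, 0.059, 0.0]
contact_force: [-3.0, 3.6, 5.7]
gripper_width: 0.176
```

Call:
play_rows(commands=[[0,-0.002,0,0],[0,-0.003,0,0],[0,-0.003,0,0],[0,-0.003,0,0],[0,-0.003,0,0],[0,-0.003,0,0],[0,-0.003,0,0],[0,0,0,0]])

```text
t: 20.5
eef_pos: [0.5602, 0.0517, 0.2967]
tool_rot: [0.0, 0.998, 0.058, 0.001]
contact_force: [-1.1, -0.9, 7.3]
gripper_width: 0.177
```

Call:
play_rows(commands=[[0,-0.003,0,0],[0,-0.003,0,0],[0,-0.003,0,0],[0,-0.003,0,0],[0,-0.002,0,0],[0,-0.002,0,0],[0,0,0,0],[0,0,0,0]])

```text
t: 21.3
eef_pos: [0.5584, 0.0674, 0.2967]
tool_rot: [0.0, 0.998, 0.058, 0.001]
contact_force: [-1.2, -1.7, 6.4]
gripper_width: 0.178
```

Call:
play_rows(commands=[[0,-0.002,0,0],[0,-0.001,0,0],[0,-0.001,0,0],[0,0,0,0],[0,0,0,0]])

```text
t: 21.8
eef_pos: [0.5579, 0.0712, 0.2967]
tool_rot: [0.0, 0.998, 0.058, 0.001]
contact_force: [-0.8, -1.8, 7.3]
gripper_width: 0.175
```

Call:
play_rows(commands=[[0,-0.001,0,0],[0,0,0,0],[0,0,0,0]])

```text
t: 22.1
eef_pos: [0.5578, 0.0721, 0.2967]
tool_rot: [0.0, 0.998, 0.058, 0.001]
contact_force: [-1.1, -2.5, 8.1]
gripper_width: 0.175
```

Call:
play_rows(commands=[[0,-0.001,0,0],[0,0,0,0],[0,0,0,0]])

```text
t: 22.4
eef_pos: [0.5577, 0.0731, 0.2967]
tool_rot: [0.0, 0.998, 0.058, 0.001]
contact_force: [-1.2, -2.2, 7.2]
gripper_width: 0.176
```

Call:
play_rows(commands=[[0,-0.001,0,0],[0,0,0,0],[0,0,0,0]])

```text
t: 22.7
eef_pos: [0.5576, 0.0738, 0.2967]
tool_rot: [0.0, 0.998, 0.058, 0.001]
contact_force: [-1.7, -3.0, 6.7]
gripper_width: 0.177
```

Call:
play_rows(commands=[[0,-0.001,0,0],[0,0,0,0],[0,0,0,0]])

```text
t: 23.0
eef_pos: [0.5575, 0.074, 0.2967]
tool_rot: [0.001, 0.998, 0.057, 0.001]
contact_force: [-0.2, -4.8, 5.7]
gripper_width: 0.181
```

Call:
play_rows(commands=[[0,-0.001,0,0],[0,0,0,0],[0,0,0,0]])

```text
t: 23.3
eef_pos: [0.5574, 0.0742, 0.2967]
tool_rot: [0.002, 0.998, 0.057, 0.001]
contact_force: [-0.4, -7.4, 5.5]
gripper_width: 0.178
```

Call:
play_rows(commands=[[0,-0.001,0,0],[0,0,0,0],[0,0,0,0]])

```text
t: 23.6
eef_pos: [0.5574, 0.0745, 0.2968]
tool_rot: [0.002, 0.998, 0.057, 0.001]
contact_force: [0.3, -10.2, 4.3]
gripper_width: 0.175
```

Firm stop: force rises with no travel. I'll ease off most of the load, open and rise.

Call:
play_rows(commands=[[0,0.002,0,0],[0,0,0,0]])

```text
t: 23.8
eef_pos: [0.5575, 0.074, 0.2967]
tool_rot: [0.001, 0.998, 0.057, 0.001]
contact_force: [-1.1, -5.2, 6.2]
gripper_width: 0.176
```

Call:
play_rows(commands=[[0,0,0,0],[0,0,0,0],[0,0,0,0],[0,0,0,0],[0,0,0,0]], claw=0.05)

```text
t: 24.3
eef_pos: [0.557, 0.0761, 0.2959]
tool_rot: [-0.0, 0.998, 0.059, -0.0]
contact_force: [0.0, -0.8, -0.3]
gripper_width: 0.591
```

Call:
play_rows(commands=[[0,0,-0.01,0],[0,0,-0.02,0],[0,0,-0.03,0],[0,0,-0.04,0],[-0.01,0.01,-0.01,0],[-0.03,0.01,0,0],[-0.03,0.01,0,0],[0,0,0,0],[0,0,0,0],[0,0,0,0]])

```text
t: 25.3
eef_pos: [0.4918, 0.0384, 0.4065]
tool_rot: [-0.0, 0.998, 0.059, 0.001]
contact_force: [-0.2, 0.1, 0.1]
gripper_width: 0.587
```

```bash
python3 chk.py wrist
python3 - <<'E'
from h import *
st(); f,P,W,c=cam('wrist'); cv2.imwrite('pics/w10.png',f)
b,g,r=[f[...,i].astype(int) for i in range(3)]
m=(r>100)&(g<80)&(b<80)&(P[...,2]>.146)&(P[...,2]<.17)&(abs(P[...,0]-.557)<.04)&(abs(P[...,1]-.07)<.05)
q=P[m]; print(len(q),np.mean(q,0).round(4),q.min(0).round(4),q.max(0).round(4))
f,P,W,c=cam('scene'); cv2.imwrite('pics/sc10.png',f)
E
```

```text
plate plane [-1.20e-03  1.00e-04  1.07e-01] med 0.10699603775266273 25808 res 0.001307234161730629
pad 0.0991146589242046 5468
t 25.35 p [0.4919 0.0384 0.4064] ang -83.26 F [-0.11  0.79  0.02] w 0.588 q [-1.    0.24  0.94  2.02 -0.23  0.99 -1.4 ]
482 [0.5569 0.0729 0.1528] [0.5494 0.0655 0.1508] [0.5645 0.0805 0.1548]
```

View pics/w10.png

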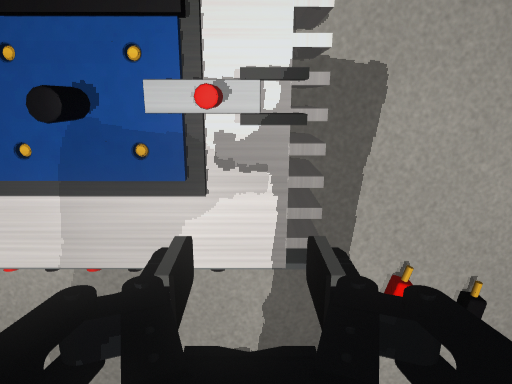

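View pics/sc10.png

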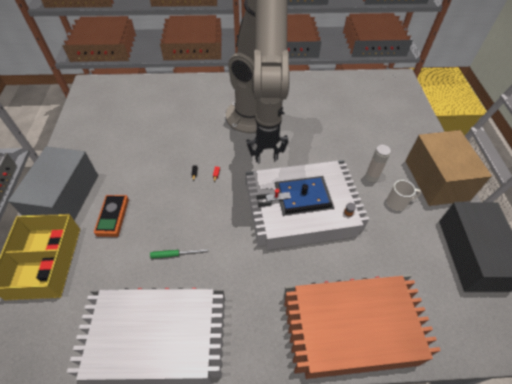

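The bolt knob moved 39.8 mm and its tip now covers the plate's edge. All four pins show in the holes and the plate is level. The bystanders look unmoved and the gripper is clear.

```bash
python3 -c "
from h import *
print(bot.hand_in())"
```

```text
the job is handed in; nothing more can be done
None
```

The blue cover plate is seated on the amplifier and the red-knobbed bolt is pushed home over its edge. The job was handed in at about 25.5 s of the 61 s allowed.

**Plate:** I laid it on the pin tips, slid it against the fence and then along it. With the grip loosened, I pushed it the last few millimetres until it dropped. The wrist camera's depth put its top about 8 mm above the pad and level, both before and after the bolt moved, and all four pins showed centred in the holes.

**Bolt:** I pushed it to a firm stop. The knob moved 39.8 mm in the camera, against a nominal 40 mm, and then I let go and moved clear.

**Forces:** In the readings, taken at the end of each move, the plate pressed on the pins with about 11 N and on the fence with about 7 N, well under the 4 kg limit. The push on the bolt's end stop was about 10 N.

**Everything else:** The bystanders look unmoved in the last scene picture; I did not measure them.

**Checks:** None failed. The side camera gave a noisier plate height, about 1.5 mm higher than the wrist camera's, but still agreed that the plate is seated.

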